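# Put the vegetable slicer's parts away in their trays

### The arm

A 6-joint arm with a two-finger parallel gripper is mounted at the origin on the work surface. World frame = base frame: x ahead of the robot, y to its left, z up, the work surface at z = 0. Lengths are in mm, angles in degrees, forces in N, time in s.
With the tool pointing down it reaches from about 300 to 850 mm from the base axis. Payload 5.4 kg.
Tool frame: the origin (TCP) lies midway between the tips of the shut fingers; the grasp point (between the pads) lies 19 mm behind it; z points along the fingers, x is the direction in which the jaws open and shut, and the axes are right-handed (so a half turn about z gives the same grasp; the last joint's range is limited). The gripper opens to 85 mm and grips with 20 to 120 N. Pads are 22 mm wide; open, the fingers measure 114 mm over their backs; the gripper's body (76 mm by 85 mm) begins 54 mm behind the grasp point. The pads swing forward as they close: fully open they stand 13 mm farther back than shut.
Start: joints at [53.165, 9.076, 91.501, -0, 79.423, -12.038], TCP at [241.17, 521.961, 231.299] pointing down, gripper open.
Joint ranges: [-166.64, 166.64], [-54.1, 131.32], [10.49, 154.53], [-73.88, 253.88], [9.74, 151.15], [-171.62, 171.62]. Speed limits (degrees/s): [147.25, 147.25, 180, 180, 180, 180].

### API

Orientations are given as a 3x3 rotation matrix whose columns are the frame's x, y, z axes.
In Python, from cell import status, get_image, camera_info, job_done gives the robot as it stands. The module is installed in compiled form; this text tells all that it offers.
- The arm moves only by the shell command python3 -m pendant 'ROWS'. ROWS is JSON, a list of rows, each a list of 3 entries, a list of its own where there are three numbers: the shift along the tool's x, y, z in mm, then the turn, a rotation vector about the tool's x, y, z in degrees, then the closure, from -1 (fully open) to 1 (shut). In form: [[[tx, ty, tz], [ax, ay, az], fingers], ...]. A call has 1 to 12 rows; each row is the pose to reach, as a shift and turn from the pose measured when the call began, along the tool's axes at that moment; what a row does not reach only later rows make up. A row lasts 1/8 s, in which the tool goes at most 62.5 mm and 10.7 degrees, less where a joint would pass 70% of its speed; a pose out of reach is approached as far as the arm can. A call with a gripper value outside its range is refused whole. The fingers move at their own pace and stop on an object; the grip force is fixed at half the most. Time passes only in rows, so rows that repeat a pose let the fingers close. It gives the time, the measured TCP pose, the force and the opening at its end, in the units of the state.
- status.get_state(): the state, without advancing time (a new reading comes with each control period).
- get_image(name): name is "side" or "top"; returns the picture (480x640x3 uint8, red, green, blue); there is no depth.
- camera_info(name): a dict with "vertical_fov" (degrees; the focal length in pixels is half the picture's height over the tangent of half this angle, whatever the lens; pixels are square), "cx", "cy" (the principal point, pixels), "k1" (the pictures are not rectified: a ray, as slopes to the right and down, at radius r is drawn at 1 + k1 r^2 times it, then the intrinsics apply), "rvec" (rotation vector, rad) and "tvec" (3), from world to camera coordinates, as OpenCV has them. Camera axes: x right, y down, z forward; pixel columns grow to the right and rows downward; lengths in mm; the calibration is good to about 2 mm. A picture is of the moment at which its call begins. camera_info takes no time and is no camera call.
- job_done(): hands the job in, once; it reports no verdict.
The state is a dict: "time_s": time; "joint_pos": joint angles; "dq": joint speeds; "joint_torque": joint torques, N m; "tool_pos": TCP position; "eef_rot": TCP orientation; "ft_force": force on the tool from outside, world axes, zero at the start; "moment": the same for the moment, N m; "opening": finger opening in mm.
Only numpy, scipy, OpenCV 4.12 (cv2) and the standard library are available. Lean on these libraries where they do the work, as an engineer would, in place of code of your own. Each camera call takes 0.05 s, during which the arm holds its last target.

### The job

Put the vegetable slicer away: draw the blade insert straight and level out of the slicer's channel, keeping it level all the way, and lay it, the large round guard, the square pusher and the small round cap each flat in the bamboo tray of its own shape and size. Set every part down gently, upright with its grip on top, never drop it, and leave the blue espresso cup where it stands.

Things in the scene. Friction and masses are not known exactly. Their poses are not given: they have to be found in the camera images.
- slicer: Slicer bed, fixed: white block 150 (x) x 95 x 36 mm high, steel deck, black loop handle (85 mm long) at its +x end. Origin: centre of the block's underside on the counter, z up. A covered channel 63 mm wide, 10 mm high, floor 12 mm above the counter, runs along x and is open at the end face x = -75 mm: the insert comes out towards the slicer's own -x.
- insert: Blade insert, loose: steel plate 130 (x) x 60 x 8 mm, 0.2 kg at most. Origin: centre of its underside, z up. Black grip tab on top at x = -43 mm: 34 mm long (x), 14 mm thick (y), 8 to 38 mm above the underside. Starts in the slicer's channel, axes as the slicer's, tab end out, up to 82 mm still inside, play 1.5 mm each side, 2 mm in height: draw it 90 mm or more along its -x before lifting.
- guard: Large round guard: white disc 92 mm across and 10 mm thick, a 68 mm step up to 20 mm, and on top a black round knob 26 mm across from 20 to 46 mm above the underside. Loose, stands on the counter upright; origin: centre of its underside, z up.
- pusher: Square pusher: white plate 62 x 62 mm (sides along x and y), 14 mm thick, with a black square knob 22 x 22 mm (same axes) from 14 to 42 mm above the underside. Loose, stands on the counter upright; origin: centre of its underside, z up.
- cap: Small round cap: white disc 58 mm across, 14 mm thick, with a black round knob 22 mm across from 14 to 42 mm above the underside. Loose, stands on the counter upright; origin: centre of its underside, z up.
- tray_oblong: Oblong storage tray for the blade insert, inside 150 (x) x 80 (y) mm, so 10 mm to spare on each side; the tab may be at either end. Bamboo, fixed to the counter, rim 10 mm high and 5 mm thick, floor 4 mm thick; origin: centre of its underside on the counter, z up.
- tray_large: Large round storage tray, inside 112 mm across, for the large round guard. Bamboo, fixed to the counter, rim 10 mm high and 5 mm thick, floor 4 mm thick; origin: centre of its underside on the counter, z up.
- tray_square: Square storage tray, inside 82 x 82 mm (sides along x and y), for the square pusher. Bamboo, fixed to the counter, rim 10 mm high and 5 mm thick, floor 4 mm thick; origin: centre of its underside on the counter, z up.
- tray_small: Small round storage tray, inside 78 mm across, for the small round cap. Bamboo, fixed to the counter, rim 10 mm high and 5 mm thick, floor 4 mm thick; origin: centre of its underside on the counter, z up.
- espresso_cup: Blue espresso cup without handle, 48 mm across, 55 mm high, standing loose among the parts; it is not part of the job and must stay where it stands. Origin: centre of its underside, z up.
Mind the look-alikes: they are no part of the job. What is shaped like the cap but turquoise or yellow is not meant.

How it is judged:
By the outcome, as a careful person would: the job done as asked, in the order asked, and still so for the second after the job is handed in, with the robot touching nothing.
It also fails if it takes over 112 s, if anything falls off the work surface, if the arm or the gripper's body presses on something with over 40 N, if the wrist force passes 120 N, or if a joint passes its speed limit or range.

## Working session

There is one attempt and no reset: what is moved stays moved. The work goes in short steps, Python scripts to look and compute and a shell command to move; the robot and the scene stay as the last step left them, time stands still between calls to the robot, and variables do not carry over. Pictures are saved under pics/ and viewed, and the job is handed in when it is done.

```bash
mkdir -p pics
cat > h.py <<'E'
import numpy as np, cv2
from cell import status,get_image,camera_info
def snap(n,f):
    im=get_image(n); cv2.imwrite('pics/'+f,im[:,:,::-1]); return im
def K(n):
    c=camera_info(n); f=240/np.tan(np.radians(c['vertical_fov'])/2)
    R=cv2.Rodrigues(np.array(c['rvec'],float))[0]; return c,f,R,np.array(c['tvec'],float).ravel()
def ray(n,p):
    c,f,R,t=K(n); p=np.atleast_2d(np.array(p,float))
    d=(p-[c['cx'],c['cy']])/f; u=d.copy()
    for _ in range(30): u=d/(1+c['k1']*(u**2).sum(1,keepdims=True))
    v=np.c_[u,np.ones(len(u))]@R; return -R.T@t,v
def onz(n,p,z):
    o,v=ray(n,p); return (o+v*((z-o[2])/v[:,2])[:,None])
def proj(n,P):
    c,f,R,t=K(n); q=np.atleast_2d(P)@R.T+t; u=q[:,:2]/q[:,2:]
    return u*(1+c['k1']*(u**2).sum(1,keepdims=True))*f+[c['cx'],c['cy']]
E
python3 - <<'E'
from h import *
snap('top','t0.png');snap('side','s0.png')
print(status.get_state());print(camera_info('top'),camera_info('side'))
for n in('top','side'):print(K(n)[2].T@-K(n)[3])
E
```

```text
{'time_s': 0.1, 'joint_pos': array([ 5.31659916e+01,  9.10917675e+00,  9.15643940e+01, -5.41684860e-04,
        7.94237001e+01, -1.20385786e+01]), 'dq': array([ 0.1143255 , -0.06065654, -0.16434225, -0.05385509, -0.01365337,
        0.08631474]), 'joint_torque': array([-1.46443830e-05, -3.96992934e+01, -3.32336819e+01, -2.19105268e-04,
        4.20604862e-03, -1.30780055e-05]), 'tool_pos': array([240.84139251, 521.53693532, 230.41894554]), 'eef_rot': array([[ 4.19377251e-01,  9.07811490e-01, -1.01032851e-03],
       [ 9.07810530e-01, -4.19378326e-01, -1.36436632e-03],
       [-1.66229730e-03, -3.45002668e-04, -9.99998559e-01]]), 'ft_force': array([0.50284632, 0.46246122, 0.23756826]), 'moment': array([-0.01835274, -0.02612383, -0.02801528]), 'opening': 85.31001978768285}
{'vertical_fov': 48.308964573192725, 'cx': 312.6770494499203, 'cy': 230.57337669468225, 'k1': -0.010860110827615985, 'rvec': array([ 2.17295521, -2.15159237,  0.090863  ]), 'tvec': array([ -68.5209497 ,  491.96781662, 1252.24352038])} {'vertical_fov': 42.74712128090921, 'cx': 312.36003765966063, 'cy': 247.7212947257593, 'k1': -0.12239028347587644, 'rvec': array([ 2.28700471, -0.4116473 ,  0.19199062]), 'tvec': array([-512.62798462,   88.65467883, 1326.32988071])}
[ 365.07402681  -84.94241541 1293.96562107]
[  149.84463351 -1033.67652456   968.94658446]
```

View pics/t0.png

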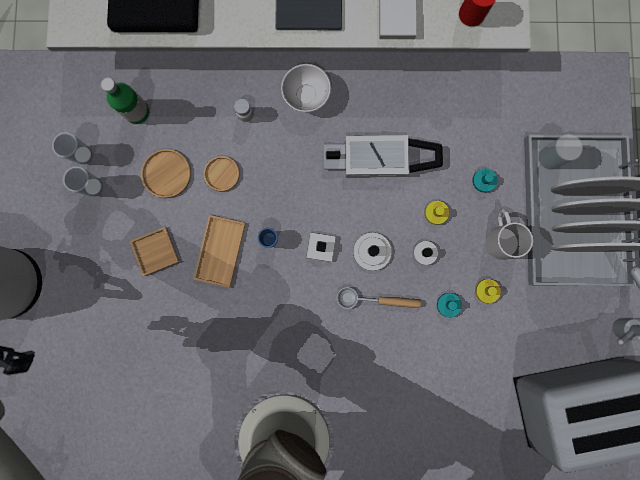

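View pics/s0.png

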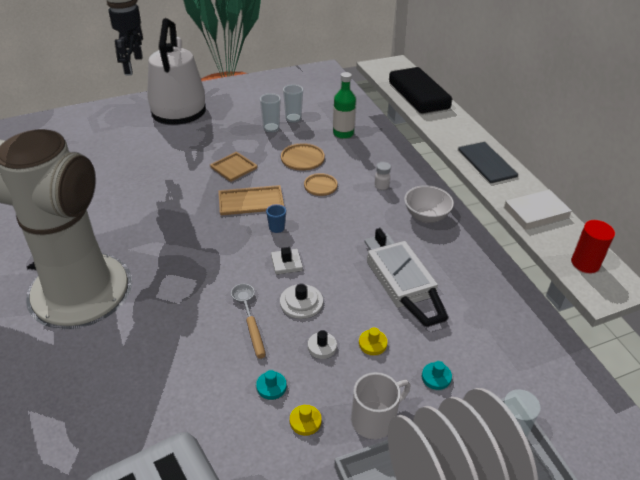

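The top view has the slicer at about (385,155) with the insert's tab at (333,155). The pusher is at (321,247), the guard at (373,251) and the cap at (426,253). The trays are large (166,174), small (222,174), square (155,251) and oblong (220,251), and the cup is at (268,238). Next I measure their positions.

Run:
```python
from h import *
im=cv2.imread('pics/t0.png')
a=cv2.resize(im[125:305,100:470],None,fx=2.16,fy=2.16,interpolation=cv2.INTER_CUBIC);cv2.imwrite('pics/z1.png',a)
a=cv2.resize(im[130:185,310:460],None,fx=5,fy=5,interpolation=cv2.INTER_CUBIC);cv2.imwrite('pics/z2.png',a)
hsv=cv2.cvtColor(im,cv2.COLOR_BGR2HSV)
def comp(m,roi,nm):
    x0,y0,x1,y1=roi; mm=np.zeros_like(m);mm[y0:y1,x0:x1]=m[y0:y1,x0:x1]
    cs,_=cv2.findContours(mm,cv2.RETR_EXTERNAL,cv2.CHAIN_APPROX_NONE)
    c=max(cs,key=cv2.contourArea); return c.reshape(-1,2)
bam=((hsv[...,0]>8)&(hsv[...,0]<25)&(hsv[...,1]>70)).astype(np.uint8)
for nm,roi in dict(large=(130,140,198,205),small=(200,150,245,200),square=(120,220,185,285),oblong=(190,208,250,295)).items():
    c=comp(bam,roi,nm); w=onz('top',c,10)[:,:2].astype(np.float32)
    (cx,cy),s,an=cv2.minAreaRect(w); print(nm,np.round([cx,cy,*s,an],1),'circ',np.round(cv2.minEnclosingCircle(w),1) if 0 else cv2.minEnclosingCircle(w))
wh=((hsv[...,1]<40)&(hsv[...,2]>165)).astype(np.uint8)
for nm,roi,z in [('guard',(345,225,400,280),10),('pusher',(300,228,342,268),14),('cap',(408,235,443,272),14)]:
    c=comp(wh,roi,nm); w=onz('top',c,z)[:,:2].astype(np.float32)
    (cx,cy),s,an=cv2.minAreaRect(w); print(nm,np.round([cx,cy,*s,an],1),cv2.minEnclosingCircle(w))
blk=(hsv[...,2]<50).astype(np.uint8)
for nm,roi,z in [('guard',(355,235,390,265),46),('pusher',(310,235,332,260),42),('cap',(416,240,437,265),42),('tab',(322,145,344,165),50)]:
    c=comp(blk,roi,nm); w=onz('top',c,z)[:,:2].astype(np.float32)
    print(nm,'knob',np.round(np.hstack([*cv2.minAreaRect(w)]),1), w.min(0),w.max(0))
blue=((hsv[...,0]>100)&(hsv[...,0]<125)&(hsv[...,1]>120)).astype(np.uint8)
w=onz('top',comp(blue,(250,220,285,255),''),55)[:,:2].astype(np.float32);print('cup',cv2.minEnclosingCircle(w))
```

```text
large [632.3 298.3 121.2 119.1  46.2] circ ((632.3092041015625, 298.84307861328125), 61.35246276855469)
small [633.1 161.7  86.5  86.4  46.3] circ ((632.7657470703125, 161.85630798339844), 44.04011917114258)
square [441.  319.6  93.   94.3  22.9] circ ((440.95440673828125, 319.65362548828125), 63.86838912963867)
oblong [443.6 161.7  91.9 160.   78. ] circ ((443.12841796875, 162.01986694335938), 90.6138687133789)
guard [ 446.2 -206.3   86.5   86.4    0.5] ((446.10321044921875, -206.11795043945312), 44.633323669433594)
pusher [455.4 -82.8  59.5  59.9  81.7] ((454.6063537597656, -82.51747131347656), 40.33523178100586)
cap [ 443.3 -331.7   55.1   51.4    4.5] ((443.53363037109375, -333.51251220703125), 27.63861656188965)
guard knob [ 445.  -205.2   21.    23.4    0.5] [ 434.4709  -216.82327] [ 455.5945  -193.53448]
pusher knob [453.5 -83.9  21.1  18.8   0.5] [442.9267  -93.26967] [464.1313  -74.45678]
cap knob [ 443.  -331.5   18.7   23.4    0.5] [ 433.5729 -343.1861] [ 452.38974 -319.83597]
tab knob [ 6.716e+02 -1.091e+02  1.690e+01  3.080e+01  4.000e-01] [ 663.065   -124.57311] [680.18097 -93.68665]
cup ((472.8887939453125, 41.170875549316406), 23.14539909362793)
```

View pics/z1.png

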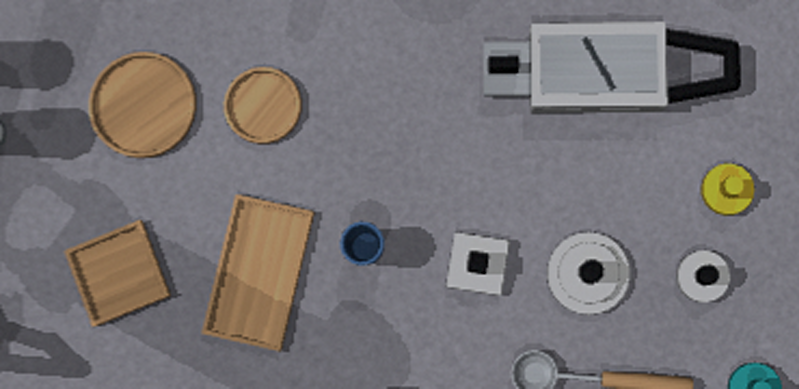

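View pics/z2.png

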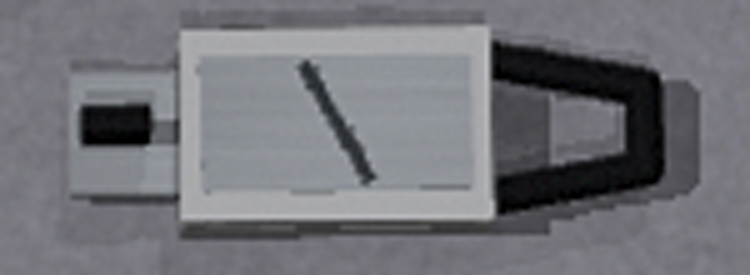

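Run:
```python
from h import *
im=cv2.imread('pics/t0.png');hsv=cv2.cvtColor(im,cv2.COLOR_BGR2HSV)
wh=((hsv[...,1]<40)&(hsv[...,2]>150)).astype(np.uint8)
def big(m,roi):
    x0,y0,x1,y1=roi; mm=np.zeros_like(m);mm[y0:y1,x0:x1]=m[y0:y1,x0:x1]
    cs,_=cv2.findContours(mm,cv2.RETR_EXTERNAL,cv2.CHAIN_APPROX_NONE)
    return max(cs,key=cv2.contourArea).reshape(-1,2)
c=big(wh,(344,125,412,180));w=onz('top',c,36)[:,:2].astype(np.float32)
r=cv2.minAreaRect(w);print('slicer',r,cv2.boxPoints(r).round(1).tolist())
for roi in [(344,125,412,180)]:
    # top and bottom edges line fit
    for sgn,nm in((1,'min'),(-1,'max')):
        e=[]
        for x in range(350,404):
            col=c[c[:,0]==x]; e.append([x,(col[:,1].min()-.5 if sgn>0 else col[:,1].max()+.5)])
        W=onz('top',e,36); p=np.polyfit(W[:,1],W[:,0],1);print(nm,'slope deg',np.degrees(np.arctan(p[0])),'x at y=-200',np.polyval(p,-200))
    for nm in('l','r'):
        e=[]
        for y in range(138,165):
            row=c[c[:,1]==y]; e.append([row[:,0].min()-.5 if nm=='l' else row[:,0].max()+.5,y])
        W=onz('top',e,36);p=np.polyfit(W[:,0],W[:,1],1);print(nm,np.degrees(np.arctan(p[0])),'y at x=671',np.polyval(p,671))
bam=((hsv[...,0]>8)&(hsv[...,0]<25)&(hsv[...,1]>70)).astype(np.uint8)
for nm,roi,z in [('sq',(120,220,185,285),10),('ob',(190,208,250,295),10)]:
    print(nm,cv2.boxPoints(cv2.minAreaRect(onz('top',big(bam,roi),z)[:,:2].astype(np.float32))).round(1).tolist())
wh=((hsv[...,1]<40)&(hsv[...,2]>165)).astype(np.uint8)
print('push',cv2.boxPoints(cv2.minAreaRect(onz('top',big(wh,(300,228,342,268)),14)[:,:2].astype(np.float32))).round(1).tolist())
# side knob tops & tab
s=cv2.imread('pics/s0.png');hs=cv2.cvtColor(s,cv2.COLOR_BGR2HSV);bk=(hs[...,2]<50).astype(np.uint8)
P=dict(guard=(446,-206,46),pusher=(454.5,-83,42),cap=(443.3,-332.5,42),tab=(674.3,-109,50))
for k,v in P.items():
    print(k,'side px',proj('side',v).round(1),'top px',proj('top',v).round(1))
    u,vv=proj('side',v)[0].astype(int); cc=big(bk,(u-14,vv-12,u+14,vv+20)); print(cc.min(0),cc.max(0), 'pred base',proj('side',(v[0],v[1],v[2]-26)).round(1))
a=cv2.resize(s[215:375,225:465],None,fx=3.3,fy=3.3,interpolation=cv2.INTER_CUBIC);cv2.imwrite('pics/z3.png',a)
```

```text
slicer ((677.1776123046875, -215.4362335205078), (92.74754333496094, 147.75421142578125), 0.44395068287849426) [[630.2000122070312, -141.89999389648438], [631.4000244140625, -289.70001220703125], [724.0999755859375, -289.0], [723.0, -141.1999969482422]]
min slope deg -1.0280810088526067 x at y=-200 722.3790250668067
max slope deg -0.43895753017150824 x at y=-200 629.4763077419153
l 0.24847999894474998 y at x=671 -140.5500688558924
r -0.4349753366604359 y at x=671 -288.66740022386347
sq [[379.70001220703125, 344.8999938964844], [416.5, 258.1000061035156], [502.20001220703125, 294.29998779296875], [465.3999938964844, 381.1000061035156]]
ob [[355.79998779296875, 133.5], [512.2000122070312, 100.0999984741211], [531.4000244140625, 189.89999389648438], [374.8999938964844, 223.3000030517578]]
push [[421.3999938964844, -107.9000015258789], [480.70001220703125, -116.5999984741211], [489.29998779296875, -57.79999923706055], [430.0, -49.099998474121094]]
guard side px [[301.6 287.3]] top px [[373.4 250.1]]
[296 285] [306 299] pred base [[301.7 295.8]]
pusher side px [[286.4 249.9]] top px [[320.6 246.1]]
[282 248] [290 261] pred base [[286.6 258.3]]
cap side px [[322.5 333.4]] top px [[427.4 251.9]]
[318 331] [326 345] pred base [[322.3 341.8]]
tab side px [[381.3 232. ]] top px [[332.5 153.4]]
[375 229] [385 245] pred base [[380.4 240.5]]
```

```bash
ls pics
```

```text
s0.png
t0.png
z1.png
z2.png
z3.png
```

Both views agree to about 1 px. I'll write a small calculator for tool-frame shifts, then go above the tab.

```bash
cat >> h.py <<'E'
def go(x,y,z,head):
    from scipy.spatial.transform import Rotation as Ro
    s=status.get_state(); R=np.array(s['eef_rot']); c,n=np.cos(np.radians(head)),np.sin(np.radians(head))
    T=np.array([[c,n,0],[n,-c,0],[0,0,-1.]])
    print('shift',(R.T@(np.array([x,y,z])-s['tool_pos'])).round(1),'turn',Ro.from_matrix(R.T@T).as_rotvec(degrees=True).round(2))
E
python3 -c "
from h import *
go(674.5,-109,120,0.7)"
```

```text
shift [-390.4  658.2  110.8] turn [4.00e-02 1.00e-01 6.45e+01]
```

```bash
python3 -m pendant '[[[-390,658,60],[0,0,64.5],0],[[-390,658,60],[0,0,64.5],0],[[-390,658,60],[0,0,64.5],0],[[-390,658,60],[0,0,64.5],0],[[-390,658,60],[0,0,64.5],0],[[-390,658,60],[0,0,64.5],0],[[-390,658,60],[0,0,64.5],0],[[-390,658,60],[0,0,64.5],0],[[-390,658,60],[0,0,64.5],0],[[-390,658,60],[0,0,64.5],0],[[-390,658,60],[0,0,64.5],0],[[-390,658,60],[0,0,64.5],0]]'
python3 -c "
from h import *
go(674.5,-109,60,0.7)"
```

```text
time_s: 1.6
tool_pos: [665.3, -95.9, 171.4]
eef_rot: [[1.0, 0.012, -0.002], [0.012, -1.0, -0.001], [-0.002, 0.001, -1.0]]
ft_force: [0.7, 0.5, 0.6]
opening: 42.8
shift [  9.2  13.1 111.4] turn [ 0.05  0.1  -0.01]
```

```bash
python3 -m pendant '[[[9.2,13.1,55],[0,0.1,0],0],[[9.2,13.1,105],[0,0.1,0],0],[[9.2,13.1,111],[0,0.1,0],0],[[9.2,13.1,111],[0,0.1,0],0]]'
python3 - <<'E'
from h import *
t=snap('top','t1.png');s=snap('side','s1.png')
cv2.imwrite('pics/z4.png',np.vstack([cv2.resize(t[120:200,290:450],None,fx=3.5,fy=3.5,interpolation=cv2.INTER_CUBIC),cv2.resize(s[195:275,310:470],None,fx=3.5,fy=3.5,interpolation=cv2.INTER_CUBIC)])[:,:,::-1])
go(674.5,-109,22,0.7)
E
```

```text
time_s: 2.1
tool_pos: [674.9, -108.9, 61.5]
eef_rot: [[1.0, 0.012, 0.001], [0.012, -1.0, -0.001], [0.001, 0.001, -1.0]]
ft_force: [0.7, 0.1, 0.0]
opening: 42.5
shift [-2.2 -0.5 41.8] turn [ 0.15 -0.28  0.02]
```

View pics/z4.png

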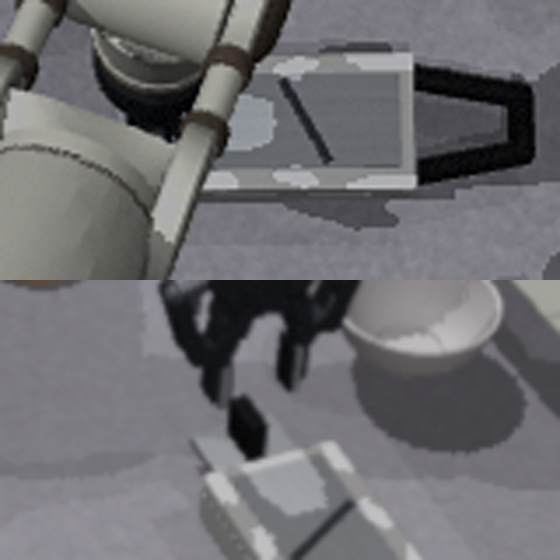

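The side crop shows the open fingers straddling the tab, with the tab at (248,425) between fingertips at (217,385) and (290,375) in the zoom. Descending now.

```bash
python3 -c "
from h import *
go(674.5,-109,24,0.7)"; python3 -m pendant '[[[-1,-0.3,20],[0,0,0],0],[[-1,-0.3,36],[0,0,0],0],[[-1,-0.3,38],[0,0,0],0],[[-1,-0.3,38],[0,0,0],0],[[-1,-0.3,38],[0,0,0],0]]'
python3 -c "
from h import *
go(674.5,-109,24,0.7)
print(status.get_state())"
```

```text
shift [-2.2 -0.5 39.8] turn [ 0.15 -0.28  0.02]
time_s: 2.82
tool_pos: [676.1, -109.3, 26.4]
eef_rot: [[1.0, 0.013, 0.006], [0.013, -1.0, -0.003], [0.006, 0.003, -1.0]]
ft_force: [0.3, 0.4, -0.3]
opening: 42.5
shift [-1.6 -0.3  2.4] turn [ 0.17 -0.34  0.02]
{'time_s': 2.825, 'joint_pos': array([-1.92434513e+01,  3.66198484e+01,  8.00727893e+01, -5.54433049e-02,
        6.29309472e+01, -1.99394685e+01]), 'dq': array([ 0.02251814, -0.20827929, -0.17270722, -0.04738978, -0.02197056,
       -0.01256301]), 'joint_torque': array([ 2.12701951e-02, -5.31149769e+01, -2.89632225e+01, -2.91130302e-03,
       -1.03967800e-02,  6.42291502e-05]), 'tool_pos': array([ 676.13484386, -109.31321634,   26.38590948]), 'eef_rot': array([[ 0.9999034 ,  0.01257594,  0.00591875],
       [ 0.01259374, -0.99991626, -0.00297882],
       [ 0.0058808 ,  0.00305308, -0.99997805]]), 'ft_force': array([ 0.28902485,  0.35762111, -0.30731695]), 'moment': array([0.02685258, 0.00745337, 0.012493  ]), 'opening': 42.477015768343975}
```

```bash
python3 -m pendant '[[[-1.6,-0.3,3],[0.2,-0.4,0],0],[[-1.6,-0.3,3],[0.2,-0.4,0],0],[[-1.6,-0.3,3],[0.2,-0.4,0],0]]'
python3 -c "
from h import *
go(674.5,-109,24,0.7)"
python3 -m pendant '[[[0,0,0],[0,0,0],1],[[0,0,0],[0,0,0],1],[[0,0,0],[0,0,0],1],[[0,0,0],[0,0,0],1]]'
python3 -c "
from h import *
go(674.5,-109,24,0.7)
print(status.get_state()['moment'])"
```

```text
time_s: 3.2
tool_pos: [674.6, -109.1, 23.4]
eef_rot: [[1.0, 0.012, -0.001], [0.012, -1.0, 0.0], [-0.001, -0.0, -1.0]]
ft_force: [-0.7, -0.8, -0.1]
opening: 42.9
shift [-0.1 -0.1 -0.6] turn [-0.03  0.06  0.02]
time_s: 3.7
tool_pos: [674.7, -109.1, 23.7]
eef_rot: [[1.0, 0.013, -0.001], [0.013, -1.0, 0.0], [-0.001, -0.0, -1.0]]
ft_force: [-0.4, -0.2, 1.9]
opening: 13.0
shift [-0.2 -0.1 -0.3] turn [-0.02  0.04  0.02]
[-0.03210136  0.01222708 -0.00892958]
```

```bash
python3 -m pendant '[[[0,-3,0],[0,0,0],1],[[0,-8,0],[0,0,0],1],[[0,-14,0],[0,0,0],1],[[0,-20,0],[0,0,0],1],[[0,-26,0],[0,0,0],1],[[0,-30,0],[0,0,0],1],[[0,-30,0],[0,0,0],1]]'
python3 -c "
from h import *
go(673.5,-9,24,0.7)
print(status.get_state()['moment'])"
```

```text
time_s: 4.58
tool_pos: [674.3, -78.4, 23.7]
eef_rot: [[1.0, 0.013, -0.001], [0.013, -1.0, 0.001], [-0.001, -0.001, -1.0]]
ft_force: [0.6, 1.2, 0.0]
opening: 12.9
shift [  0.1 -69.4  -0.3] turn [-0.05  0.05  0.05]
[ 0.08878024  0.00171546 -0.02951693]
```

```bash
python3 -m pendant '[[[0,-4,0],[0,0,0],1],[[0,-10,0],[0,0,0],1],[[0,-17,0],[0,0,0],1],[[0,-24,0],[0,0,0],1],[[0,-31,0],[0,0,0],1],[[0,-38,0],[0,0,0],1],[[0,-45,0],[0,0,0],1],[[0,-52,0],[0,0,0],1],[[0,-59,0],[0,0,0],1],[[0,-66,0],[0,0,0],1],[[0,-72,0],[0,0,0],1],[[0,-75,0],[0,0,0],1]]'
python3 - <<'E'
from h import *
go(673.5,-9,24,0.7)
print(status.get_state()['moment'])
t=snap('top','t2.png');s=snap('side','s2.png')
cv2.imwrite('pics/z5.png',np.hstack([cv2.resize(t[100:220,250:450],None,fx=2,fy=2),cv2.resize(s[175:295,300:500],None,fx=2,fy=2)])[:,:,::-1])
E
```

```text
time_s: 6.08
tool_pos: [673.3, -3.0, 23.7]
eef_rot: [[1.0, 0.013, -0.001], [0.013, -1.0, 0.001], [-0.001, -0.001, -1.0]]
ft_force: [0.0, -0.7, -1.5]
opening: 13.0
shift [ 0.1  6.  -0.3] turn [-0.05  0.05  0.06]
[ 0.03939009 -0.03317159  0.00362469]
```

View pics/z5.png

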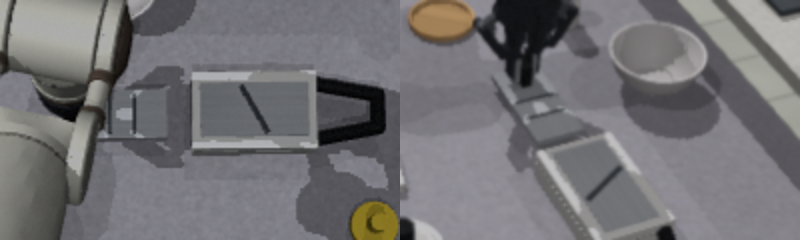

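The insert is fully out and level, with a clear gap at zoom (180,110) to the slicer. I'll lift it and carry it to the oblong tray, gently.

```bash
python3 -m pendant '[[[0,0,-8],[0,0,0],1],[[0,0,-20],[0,0,0],1],[[0,0,-34],[0,0,0],1],[[0,0,-48],[0,0,0],1],[[0,0,-62],[0,0,0],1],[[0,0,-74],[0,0,0],1],[[0,0,-80],[0,0,0],1],[[0,0,-80],[0,0,0],1]]'
python3 -c "
from h import *
go(401.5,170.7,104,77.9)
print(status.get_state()['moment'])"
```

```text
time_s: 7.18
tool_pos: [673.6, -3.2, 104.2]
eef_rot: [[1.0, 0.013, -0.0], [0.013, -1.0, 0.001], [-0.0, -0.001, -1.0]]
ft_force: [-0.5, -0.0, -0.8]
opening: 12.8
shift [-269.8 -177.5    0.4] turn [-4.000e-02 -2.000e-02 -7.713e+01]
[ 0.11593037  0.03717963 -0.02030821]
```

```bash
python3 -m pendant '[[[-12,-8,0],[0,0,-3],1],[[-35,-23,0],[0,0,-10],1],[[-62,-41,0],[0,0,-18],1],[[-90,-59,0],[0,0,-26],1],[[-118,-78,0],[0,0,-34],1],[[-146,-96,0],[0,0,-42],1],[[-174,-114,0],[0,0,-50],1],[[-202,-133,0],[0,0,-58],1],[[-230,-151,0],[0,0,-66],1],[[-254,-167,0],[0,0,-73],1],[[-266,-175,0],[0,0,-76],1],[[-269.8,-177.5,0],[0,0,-77.1],1]]'
python3 -m pendant '[[[0,0,0],[0,0,0],1],[[0,0,0],[0,0,0],1]]'
python3 - <<'E'
from h import *
go(401.5,170.7,30,77.9)
print(status.get_state()['moment'])
t=snap('top','t3.png');s=snap('side','s3.png')
cv2.imwrite('pics/z6.png',np.hstack([cv2.resize(t[190:310,150:320],None,fx=2.3,fy=2.3),cv2.resize(s[135:255,180:350],None,fx=2.3,fy=2.3)])[:,:,::-1])
E
```

```text
time_s: 8.68
tool_pos: [401.1, 170.9, 104.2]
eef_rot: [[0.21, 0.978, -0.0], [0.978, -0.21, 0.001], [0.001, -0.0, -1.0]]
ft_force: [0.5, 0.2, -1.6]
opening: 12.9
time_s: 8.93
tool_pos: [401.8, 170.5, 104.3]
eef_rot: [[0.211, 0.978, 0.0], [0.978, -0.211, 0.0], [0.001, 0.0, -1.0]]
ft_force: [0.2, 0.1, -1.1]
opening: 13.1
shift [ 0.1 -0.4 74.3] turn [ 0.01 -0.03 -0.08]
[0.06021499 0.03748562 0.07525477]
```

View pics/z6.png

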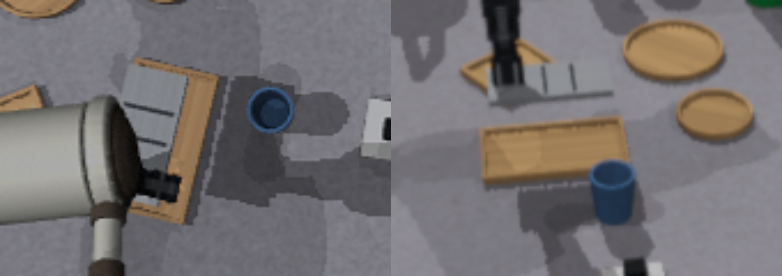

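Run:
```python
from h import *
P=onz('top',[[230.4,222.6],[205.7,216.1]],100);print(P.round(1))
# expected far-end corners
u=np.array([np.cos(np.radians(-12.1)),np.sin(np.radians(-12.1))]);v=np.array([-u[1],u[0]]);c=np.array([443.5,161.8])
print(c+65*u-30*v,c+65*u+30*v)
```

```text
[[501.4 120.6 100. ]
 [515.6 176.9 100. ]]
[500.7673535  118.84129631] [513.34446728 177.50829051]
```

```bash
python3 -m pendant '[[[0,-0.4,8],[0,0,0],1],[[0,-0.4,20],[0,0,0],1],[[0,-0.4,34],[0,0,0],1],[[0,-0.4,48],[0,0,0],1],[[0,-0.4,62],[0,0,0],1],[[0,-0.4,74],[0,0,0],1],[[0,-0.4,81],[0,0,0],1],[[0,-0.4,84],[0,0,0],1],[[0,-0.4,85],[0,0,0],1],[[0,-0.4,85],[0,0,0],1]]'
python3 -c "
from h import *
go(401.5,170.7,15.7,77.9)"
python3 -m pendant '[[[0,0,1],[0,0,0],1],[[0,0,2],[0,0,0],1],[[0,0,2.5],[0,0,0],1],[[0,0,3],[0,0,0],1]]'
python3 -c "
from h import *
go(401.5,170.7,15.7,77.9)"
```

```text
time_s: 10.28
tool_pos: [401.7, 170.7, 19.6]
eef_rot: [[0.211, 0.978, 0.001], [0.978, -0.211, 0.001], [0.001, 0.001, -1.0]]
ft_force: [-0.3, 0.8, -0.8]
opening: 12.8
shift [-0.1 -0.2  3.9] turn [ 0.03 -0.04 -0.07]
time_s: 10.78
tool_pos: [401.7, 170.7, 16.7]
eef_rot: [[0.211, 0.978, 0.001], [0.978, -0.211, 0.001], [0.001, 0.001, -1.0]]
ft_force: [-2.0, -0.2, 4.4]
opening: 13.0
shift [-0.1 -0.2  1. ] turn [ 0.03 -0.04 -0.06]
```

```bash
python3 -m pendant '[[[0,0,0.7],[0,0,0],1],[[0,0,0.7],[0,0,0],1]]'
python3 -m pendant '[[[0,0,-0.5],[0,0,0],0],[[0,0,-1],[0,0,0],0],[[0,0,-1],[0,0,0],0],[[0,0,-1],[0,0,0],0],[[0,0,-20],[0,0,0],0],[[0,0,-60],[0,0,0],0],[[0,0,-110],[0,0,0],0],[[0,0,-110],[0,0,0],0]]'
python3 - <<'E'
from h import *
go(446,-206,110,0)
t=snap('top','t4.png');s=snap('side','s4.png')
cv2.imwrite('pics/z7.png',np.hstack([cv2.resize(t[190:310,150:320],None,fx=2.3,fy=2.3),cv2.resize(s[135:255,180:350],None,fx=2.3,fy=2.3)])[:,:,::-1])
E
```

```text
time_s: 11.02
tool_pos: [401.7, 170.7, 16.7]
eef_rot: [[0.21, 0.978, 0.0], [0.978, -0.21, 0.0], [0.0, -0.0, -1.0]]
ft_force: [-4.3, -0.1, 9.4]
opening: 12.8
time_s: 12.02
tool_pos: [405.1, 171.2, 130.8]
eef_rot: [[0.21, 0.978, 0.009], [0.978, -0.21, 0.002], [0.003, 0.009, -1.0]]
ft_force: [-0.2, 0.6, 0.4]
opening: 42.9
shift [-360.2  119.2   20.6] turn [ 0.28 -0.5  77.85]
```

View pics/z7.png

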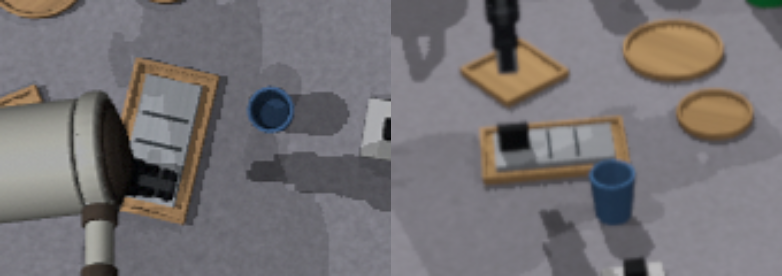

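The insert lies flat inside the oblong tray: the side crop shows it at about (555,145) within the rim, tab up, with the cup unmoved. Next, the guard.

```bash
python3 -m pendant '[[[-360,119,10],[0,-0.4,77.9],0],[[-360,119,10],[0,-0.4,77.9],0],[[-360,119,10],[0,-0.4,77.9],0],[[-360,119,10],[0,-0.4,77.9],0],[[-360,119,10],[0,-0.4,77.9],0],[[-360,119,10],[0,-0.4,77.9],0],[[-360,119,10],[0,-0.4,77.9],0],[[-360,119,10],[0,-0.4,77.9],0],[[-360,119,10],[0,-0.4,77.9],0],[[-360,119,10],[0,-0.4,77.9],0]]'
python3 -c "
from h import *
go(446,-206,60,0)"
```

```text
time_s: 13.38
tool_pos: [441.7, -205.6, 115.3]
eef_rot: [[1.0, 0.0, -0.006], [0.0, -1.0, -0.002], [-0.006, 0.002, -1.0]]
ft_force: [0.4, 0.4, -0.1]
opening: 42.5
shift [ 4.7  0.3 55.3] turn [0.13 0.35 0.02]
```

```bash
python3 -m pendant '[[[4.7,0.3,30],[0.1,0.3,0],0],[[4.7,0.3,55],[0.1,0.3,0],0],[[4.7,0.3,55],[0.1,0.3,0],0],[[4.7,0.3,55],[0.1,0.3,0],0]]'
python3 - <<'E'
from h import *
go(446,-206,25,0)
s=snap('side','s5.png')
cv2.imwrite('pics/z8.png',cv2.resize(s[220:340,220:380],None,fx=4,fy=4,interpolation=cv2.INTER_CUBIC)[:,:,::-1])
E
```

```text
time_s: 13.88
tool_pos: [446.5, -206.2, 61.1]
eef_rot: [[1.0, 0.001, -0.0], [0.001, -1.0, -0.001], [-0.0, 0.001, -1.0]]
ft_force: [1.1, -0.2, 0.0]
opening: 42.6
shift [-0.5 -0.3 36.1] turn [0.07 0.   0.04]
```

View pics/z8.png

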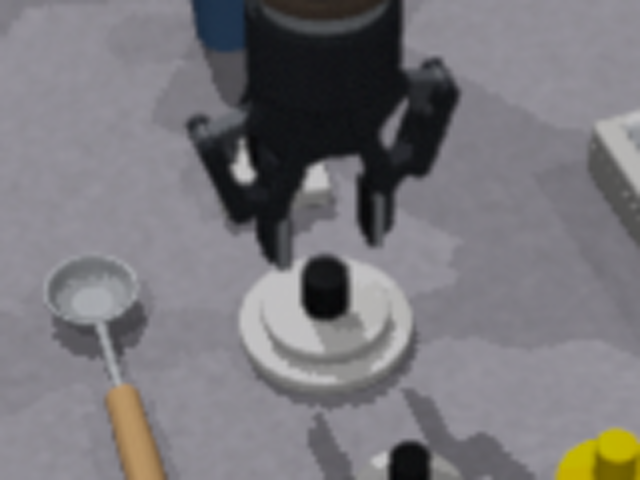

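```bash
python3 -m pendant '[[[-0.5,-0.3,15],[0.1,0,0],0],[[-0.5,-0.3,30],[0.1,0,0],0],[[-0.5,-0.3,38],[0.1,0,0],0],[[-0.5,-0.3,39],[0.1,0,0],0],[[-0.5,-0.3,39],[0.1,0,0],0],[[-0.5,-0.3,39],[0.1,0,0],0]]'
python3 -c "
from h import *
go(446,-206,21.5,0)"
```

```text
time_s: 14.68
tool_pos: [446.7, -206.6, 23.0]
eef_rot: [[1.0, 0.001, 0.002], [0.001, -1.0, -0.001], [0.002, 0.001, -1.0]]
ft_force: [0.5, -0.6, 0.2]
opening: 43.0
shift [-0.7 -0.6  1.5] turn [ 0.04 -0.09  0.04]
```

```bash
python3 -m pendant '[[[-0.6,-0.6,1.5],[0,-0.1,0],0],[[-0.6,-0.6,1.5],[0,-0.1,0],0],[[-0.6,-0.6,1.5],[0,-0.1,0],1],[[-0.6,-0.6,1.5],[0,-0.1,0],1],[[-0.6,-0.6,1.5],[0,-0.1,0],1],[[-0.6,-0.6,1.5],[0,-0.1,0],1]]'
python3 -c "
from h import *
go(446,-206,21.5,0)"
```

```text
time_s: 15.42
tool_pos: [446.3, -206.1, 21.8]
eef_rot: [[1.0, 0.001, 0.0], [0.001, -1.0, -0.001], [0.0, 0.001, -1.0]]
ft_force: [0.1, 0.5, 5.0]
opening: 24.1
shift [-0.3 -0.1  0.3] turn [ 0.06 -0.01  0.04]
```

```bash
python3 -m pendant '[[[0,0,-5],[0,0,0],1],[[0,0,-15],[0,0,0],1],[[0,0,-30],[0,0,0],1],[[0,0,-48],[0,0,0],1],[[0,0,-66],[0,0,0],1],[[0,0,-80],[0,0,0],1],[[0,0,-86],[0,0,0],1],[[0,0,-88],[0,0,0],1]]'
python3 - <<'E'
from h import *
go(632.3,298.5,110,0)
s=snap('side','s6.png')
cv2.imwrite('pics/z9.png',cv2.resize(s[200:340,220:380],None,fx=4,fy=4,interpolation=cv2.INTER_CUBIC)[:,:,::-1])
E
```

```text
time_s: 16.42
tool_pos: [446.3, -206.0, 110.0]
eef_rot: [[1.0, 0.001, 0.0], [0.001, -1.0, -0.001], [0.0, 0.001, -1.0]]
ft_force: [-0.2, 0.3, -2.5]
opening: 24.1
shift [ 1.863e+02 -5.044e+02 -5.000e-01] turn [ 0.07 -0.02  0.04]
```

View pics/z9.png

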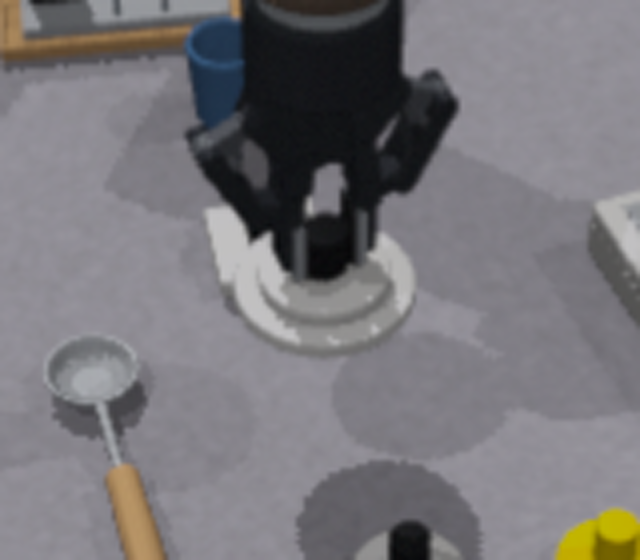

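The guard is held level and centred between the fingers at zoom (325,290). I'll carry it to the large tray.

```bash
python3 -m pendant '[[[6,-15,0],[0,0,0],1],[[20,-53,0],[0,0,0],1],[[40,-107,0],[0,0,0],1],[[60,-162,0],[0,0,0],1],[[80,-217,0],[0,0,0],1],[[100,-272,0],[0,0,0],1],[[120,-327,0],[0,0,0],1],[[140,-380,0],[0,0,0],1],[[160,-432,0],[0,0,0],1],[[176,-475,0],[0,0,0],1],[[184,-498,0],[0,0,0],1],[[186.3,-504.4,0],[0,0,0],1]]'
python3 -m pendant '[[[0,0,0],[0,0,0],1]]'
python3 -c "
from h import *
go(632.3,298.5,29,0)"
```

```text
time_s: 17.98
tool_pos: [631.1, 300.8, 108.1]
eef_rot: [[1.0, 0.003, -0.002], [0.003, -1.0, -0.001], [-0.002, 0.001, -1.0]]
ft_force: [-0.6, 0.1, -1.7]
opening: 24.1
time_s: 18.1
tool_pos: [630.4, 300.8, 107.4]
eef_rot: [[1.0, 0.003, -0.003], [0.003, -1.0, -0.002], [-0.003, 0.002, -1.0]]
ft_force: [-0.6, -0.0, -1.0]
opening: 24.0
shift [ 2.1  2.2 78.4] turn [0.1  0.17 0.2 ]
```

```bash
python3 -m pendant '[[[2,2.2,8],[0.1,0.2,0.2],1],[[2,2.2,20],[0.1,0.2,0.2],1],[[2,2.2,36],[0.1,0.2,0.2],1],[[2,2.2,52],[0.1,0.2,0.2],1],[[2,2.2,66],[0.1,0.2,0.2],1],[[2,2.2,75],[0.1,0.2,0.2],1],[[2,2.2,78],[0.1,0.2,0.2],1],[[2,2.2,78],[0.1,0.2,0.2],1],[[2,2.2,78],[0.1,0.2,0.2],1]]'
python3 - <<'E'
from h import *
go(632.3,298.5,25.8,0)
s=snap('side','s7.png')
cv2.imwrite('pics/z10.png',cv2.resize(s[110:210,240:380],None,fx=4,fy=4,interpolation=cv2.INTER_CUBIC)[:,:,::-1])
E
```

```text
time_s: 19.23
tool_pos: [632.8, 298.7, 30.2]
eef_rot: [[1.0, 0.0, 0.002], [0.0, -1.0, 0.0], [0.002, -0.0, -1.0]]
ft_force: [0.3, -0.1, -2.1]
opening: 24.1
shift [-0.5  0.2  4.4] turn [-0.02 -0.11  0.  ]
```

View pics/z10.png

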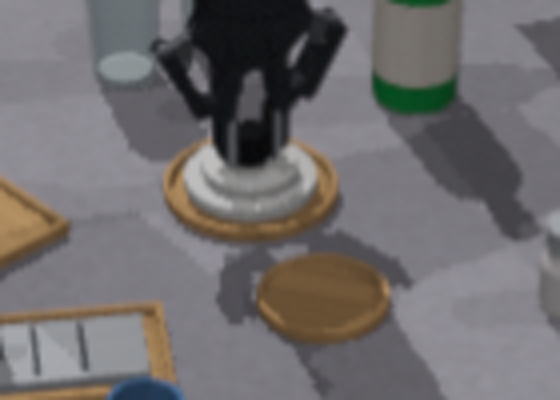

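The guard sits inside the large tray's rim, at zoom (250,180). I'll lower the last few mm and release.

```bash
python3 -m pendant '[[[-0.5,0,1.5],[0,0,0],1],[[-0.5,0,2.5],[0,0,0],1],[[-0.5,0,3.5],[0,0,0],1],[[-0.5,0,4],[0,0,0],1],[[-0.5,0,4.4],[0,0,0],1]]'
python3 -m pendant '[[[0,0,0.5],[0,0,0],1],[[0,0,0.5],[0,0,0],1]]'
```

```text
time_s: 19.9
tool_pos: [632.2, 298.7, 25.9]
eef_rot: [[1.0, 0.0, 0.002], [0.0, -1.0, 0.0], [0.002, -0.0, -1.0]]
ft_force: [-0.6, 0.3, 0.2]
opening: 23.9
time_s: 20.15
tool_pos: [632.3, 298.7, 25.8]
eef_rot: [[1.0, 0.0, 0.002], [0.0, -1.0, 0.0], [0.002, -0.0, -1.0]]
ft_force: [-1.9, -0.9, 2.3]
opening: 24.1
```

```bash
python3 -m pendant '[[[0,0,0.6],[0,0,0],1],[[0,0,0],[0,0,0],0],[[0,0,0],[0,0,0],0],[[0,0,0],[0,0,0],0],[[0,0,-30],[0,0,0],0],[[0,0,-80],[0,0,0],0],[[0,0,-100],[0,0,0],0]]'
python3 -c "
from h import *
go(454.5,-83,110,-8.35)"
```

```text
time_s: 21.02
tool_pos: [634.1, 299.3, 129.8]
eef_rot: [[1.0, 0.0, 0.007], [0.0, -1.0, 0.002], [0.007, -0.002, -1.0]]
ft_force: [0.4, 0.0, 0.0]
opening: 42.7
shift [-179.8  382.3   17.7] turn [-0.14 -0.42  8.36]
```

```bash
python3 -m pendant '[[[-180,382,17],[0,-0.4,8.4],0],[[-180,382,17],[0,-0.4,8.4],0],[[-180,382,17],[0,-0.4,8.4],0],[[-180,382,17],[0,-0.4,8.4],0],[[-180,382,17],[0,-0.4,8.4],0],[[-180,382,17],[0,-0.4,8.4],0],[[-180,382,17],[0,-0.4,8.4],0],[[-180,382,17],[0,-0.4,8.4],0],[[-180,382,17],[0,-0.4,8.4],0]]'
python3 -c "
from h import *
snap('top','t5.png')
go(454.5,-83,55,-8.35)"
```

```text
time_s: 22.15
tool_pos: [454.1, -82.4, 110.3]
eef_rot: [[0.989, -0.146, 0.0], [-0.146, -0.989, 0.003], [-0.0, -0.003, -1.0]]
ft_force: [-0.2, 0.9, 0.5]
opening: 42.9
shift [ 0.3  1.1 55.4] turn [-0.17  0.01 -0.  ]
```

View pics/t5.png

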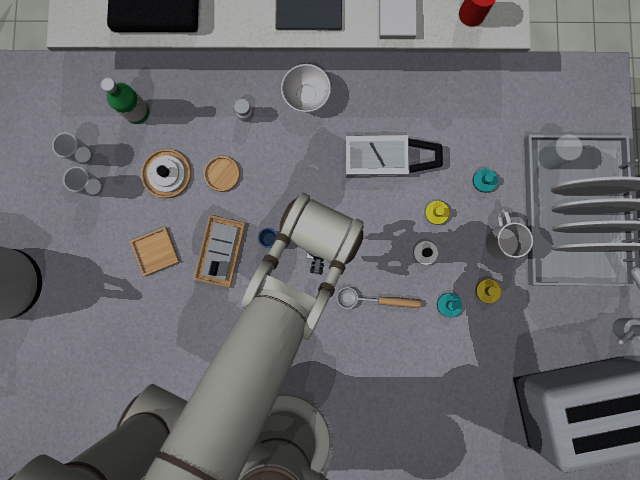

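The guard is in the large tray (166,173) and the insert in the oblong tray (219,250). I'll descend on the pusher.

```bash
python3 -m pendant '[[[0.3,0.8,20],[-0.1,0,0],0],[[0.3,0.8,45],[-0.1,0,0],0],[[0.3,0.8,70],[-0.1,0,0],0],[[0.3,0.8,88],[-0.1,0,0],0],[[0.3,0.8,92],[-0.1,0,0],0],[[0.3,0.8,92],[-0.1,0,0],0],[[0.3,0.8,92],[-0.1,0,0],0]]'
python3 - <<'E'
from h import *
go(454.5,-83,16,-8.35)
s=snap('side','s8.png')
cv2.imwrite('pics/z11.png',cv2.resize(s[190:310,210:370],None,fx=4,fy=4,interpolation=cv2.INTER_CUBIC)[:,:,::-1])
E
```

```text
time_s: 23.08
tool_pos: [455.4, -82.6, 19.3]
eef_rot: [[0.989, -0.145, 0.002], [-0.145, -0.989, 0.001], [0.001, -0.001, -1.0]]
ft_force: [0.2, -0.4, 0.7]
opening: 42.9
shift [-0.9  0.5  3.3] turn [-0.04 -0.08  0.03]
```

View pics/z11.png

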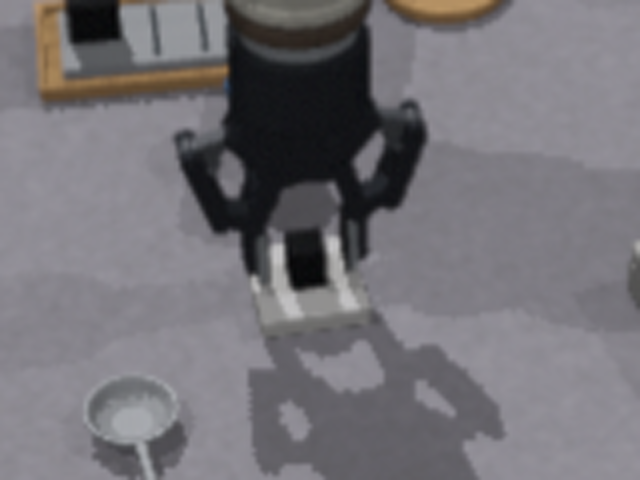

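The pusher's knob at zoom (305,258) is centred between the fingers. I'll go the last few mm down and close.

```bash
python3 -m pendant '[[[-0.8,0.5,3],[0,0,0],0],[[-0.8,0.5,3],[0,0,0],0],[[-0.8,0.5,3],[0,0,0],1],[[-0.8,0.5,3],[0,0,0],1],[[-0.8,0.5,3],[0,0,0],1],[[-0.8,0.5,3],[0,0,0],1]]'
python3 -m pendant '[[[0,0,-5],[0,0,0],1],[[0,0,-15],[0,0,0],1],[[0,0,-30],[0,0,0],1],[[0,0,-48],[0,0,0],1],[[0,0,-66],[0,0,0],1],[[0,0,-80],[0,0,0],1],[[0,0,-88],[0,0,0],1],[[0,0,-90],[0,0,0],1]]'
python3 - <<'E'
from h import *
go(441,319.6,107,22.9)
s=snap('side','s9.png')
cv2.imwrite('pics/z12.png',cv2.resize(s[170:290,210:370],None,fx=4,fy=4,interpolation=cv2.INTER_CUBIC)[:,:,::-1])
E
```

```text
time_s: 23.88
tool_pos: [454.8, -83.3, 16.5]
eef_rot: [[0.989, -0.145, 0.002], [-0.145, -0.989, 0.0], [0.002, -0.001, -1.0]]
ft_force: [0.1, -0.5, 4.2]
opening: 21.2
time_s: 24.88
tool_pos: [454.9, -83.4, 107.0]
eef_rot: [[0.989, -0.145, 0.003], [-0.145, -0.989, -0.0], [0.003, -0.0, -1.0]]
ft_force: [0.4, -0.4, -0.8]
opening: 20.8
shift [-7.210e+01 -3.967e+02 -1.000e-01] turn [ 3.000e-02 -1.700e-01 -3.123e+01]
```

View pics/z12.png

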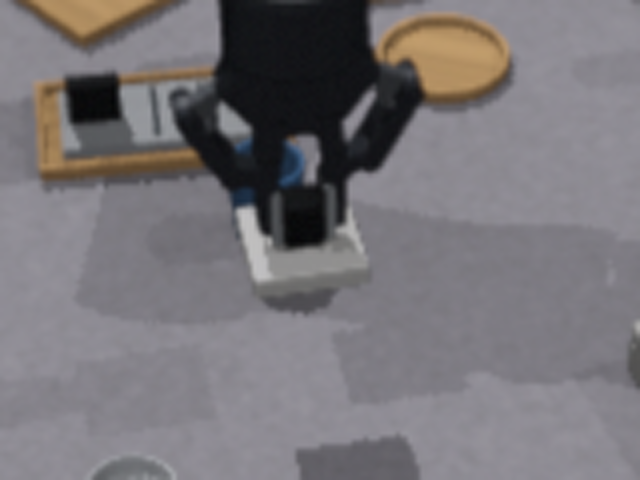

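The pusher is held level at zoom (305,245). I'll carry it to the square tray.

```bash
python3 -m pendant '[[[-2,-13,0],[0,0,-1],1],[[-8,-44,0],[0,0,-4],1],[[-16,-86,0],[0,0,-7],1],[[-24,-130,0],[0,0,-10],1],[[-32,-174,0],[0,0,-14],1],[[-40,-218,0],[0,0,-17],1],[[-48,-262,0],[0,-0.1,-21],1],[[-56,-306,0],[0,-0.1,-24],1],[[-63,-346,0],[0,-0.2,-27],1],[[-69,-376,0],[0,-0.2,-30],1],[[-71.5,-392,0],[0,-0.2,-31],1],[[-72,-396.7,0],[0,-0.2,-31.2],1]]'
python3 -m pendant '[[[0,0,0],[0,0,0],1]]'
python3 -c "
from h import *
go(441,319.6,20.5,22.9)"
```

```text
time_s: 26.42
tool_pos: [440.3, 320.1, 106.3]
eef_rot: [[0.921, 0.39, -0.002], [0.39, -0.921, -0.001], [-0.002, 0.0, -1.0]]
ft_force: [-0.7, -0.4, -0.7]
opening: 20.8
time_s: 26.55
tool_pos: [440.3, 319.6, 106.1]
eef_rot: [[0.921, 0.389, -0.002], [0.389, -0.921, -0.002], [-0.003, 0.0, -1.0]]
ft_force: [0.8, 0.2, -0.1]
opening: 21.0
shift [ 0.9  0.3 85.6] turn [ 0.03  0.16 -0.01]
```

```bash
python3 -m pendant '[[[0.8,0.3,8],[0,0.1,0],1],[[0.8,0.3,20],[0,0.1,0],1],[[0.8,0.3,36],[0,0.1,0],1],[[0.8,0.3,52],[0,0.1,0],1],[[0.8,0.3,66],[0,0.1,0],1],[[0.8,0.3,76],[0,0.1,0],1],[[0.8,0.3,81],[0,0.1,0],1],[[0.8,0.3,82],[0,0.1,0],1],[[0.8,0.3,82],[0,0.1,0],1]]'
python3 - <<'E'
from h import *
go(441,319.6,20.5,22.9)
s=snap('side','s10.png')
cv2.imwrite('pics/z13.png',cv2.resize(s[110:210,170:310],None,fx=4,fy=4,interpolation=cv2.INTER_CUBIC)[:,:,::-1])
E
```

```text
time_s: 27.68
tool_pos: [441.3, 319.7, 24.5]
eef_rot: [[0.921, 0.389, 0.0], [0.389, -0.921, -0.0], [-0.0, 0.0, -1.0]]
ft_force: [-0.6, 0.4, -0.7]
opening: 21.0
shift [-0.4 -0.   4. ] turn [ 0.03  0.01 -0.  ]
```

View pics/z13.png

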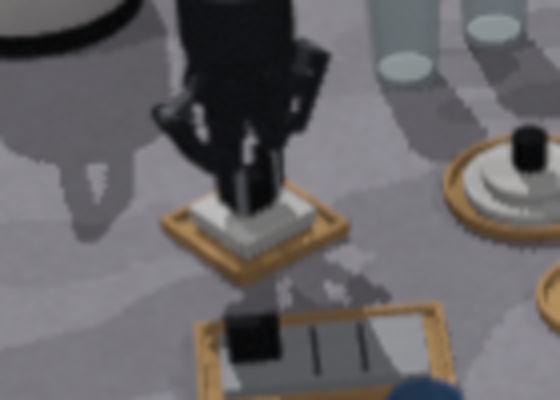

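The pusher is aligned and centred over the square tray at zoom (252,215). I'll lower it and release.

```bash
python3 -m pendant '[[[-0.4,0,1.5],[0,0,0],1],[[-0.4,0,2.5],[0,0,0],1],[[-0.4,0,3.3],[0,0,0],1],[[-0.4,0,4],[0,0,0],1],[[-0.4,0,4.6],[0,0,0],1]]'
python3 -m pendant '[[[0,0,0.3],[0,0,0],1],[[0,0,0.3],[0,0,0],1]]'
```

```text
time_s: 28.35
tool_pos: [441.1, 319.6, 21.5]
eef_rot: [[0.921, 0.389, -0.0], [0.389, -0.921, -0.001], [-0.001, 0.001, -1.0]]
ft_force: [-7.0, -4.8, 16.2]
opening: 20.8
time_s: 28.6
tool_pos: [441.3, 319.7, 21.5]
eef_rot: [[0.921, 0.389, 0.0], [0.389, -0.921, -0.001], [-0.0, 0.001, -1.0]]
ft_force: [-1.3, -0.8, 2.5]
opening: 20.8
```

```bash
python3 -m pendant '[[[0,0,0.3],[0,0,0],0],[[0,0,0],[0,0,0],0],[[0,0,0],[0,0,0],0],[[0,0,0],[0,0,0],0],[[0,0,-30],[0,0,0],0],[[0,0,-80],[0,0,0],0],[[0,0,-100],[0,0,0],0]]'
python3 -c "
from h import *
go(443,-332.6,105,0)"
```

```text
time_s: 29.48
tool_pos: [443.0, 320.5, 124.9]
eef_rot: [[0.921, 0.389, 0.005], [0.389, -0.921, 0.001], [0.005, 0.001, -1.0]]
ft_force: [1.1, -0.3, -1.0]
opening: 42.8
shift [-254.4  601.6   19. ] turn [-2.000e-02 -2.900e-01  2.291e+01]
```

```bash
python3 -m pendant '[[[-254,602,19],[0,-0.3,22.9],0],[[-254,602,19],[0,-0.3,22.9],0],[[-254,602,19],[0,-0.3,22.9],0],[[-254,602,19],[0,-0.3,22.9],0],[[-254,602,19],[0,-0.3,22.9],0],[[-254,602,19],[0,-0.3,22.9],0],[[-254,602,19],[0,-0.3,22.9],0],[[-254,602,19],[0,-0.3,22.9],0],[[-254,602,19],[0,-0.3,22.9],0],[[-254,602,19],[0,-0.3,22.9],0],[[-254,602,19],[0,-0.3,22.9],0],[[-254,602,19],[0,-0.3,22.9],0]]'
python3 -m pendant '[[[0,0,0],[0,0,0],0]]'
python3 - <<'E'
from h import *
snap('top','t6.png')
go(443,-332.6,55,0)
E
```

```text
time_s: 30.98
tool_pos: [443.3, -334.8, 105.0]
eef_rot: [[1.0, -0.002, -0.0], [-0.002, -1.0, -0.0], [-0.0, 0.0, -1.0]]
ft_force: [-0.2, 0.7, 0.3]
opening: 42.5
time_s: 31.1
tool_pos: [443.1, -333.7, 104.7]
eef_rot: [[1.0, -0.002, -0.001], [-0.002, -1.0, 0.001], [-0.001, -0.001, -1.0]]
ft_force: [0.9, 0.0, 0.6]
opening: 42.6
shift [-0.2 -1.1 49.8] turn [-0.03  0.03 -0.1 ]
```

View pics/t6.png

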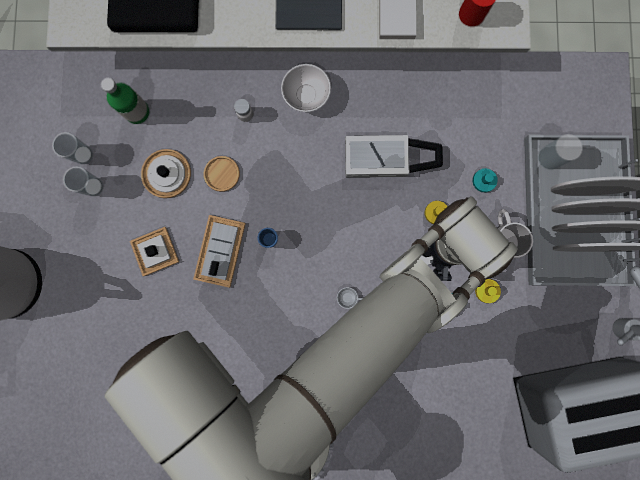

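The insert, guard and pusher are all in their trays, at (219,250), (166,173) and (155,250), and the cup is unmoved at (268,238). I'll descend on the cap.

```bash
python3 -m pendant '[[[-0.2,-1.1,20],[0,0,0],0],[[-0.2,-1.1,45],[0,0,0],0],[[-0.2,-1.1,68],[0,0,0],0],[[-0.2,-1.1,82],[0,0,0],0],[[-0.2,-1.1,86],[0,0,0],0],[[-0.2,-1.1,86],[0,0,0],0],[[-0.2,-1.1,86],[0,0,0],0]]'
python3 - <<'E'
from h import *
go(443,-332.6,16,0)
s=snap('side','s11.png')
cv2.imwrite('pics/z14.png',cv2.resize(s[280:400,240:400],None,fx=4,fy=4,interpolation=cv2.INTER_CUBIC)[:,:,::-1])
E
```

```text
time_s: 32.02
tool_pos: [443.5, -333.1, 19.8]
eef_rot: [[1.0, -0.002, 0.001], [-0.002, -1.0, -0.001], [0.001, 0.001, -1.0]]
ft_force: [-0.1, -0.0, 0.4]
opening: 42.6
shift [-0.5 -0.5  3.8] turn [ 0.05 -0.04 -0.1 ]
```

View pics/z14.png

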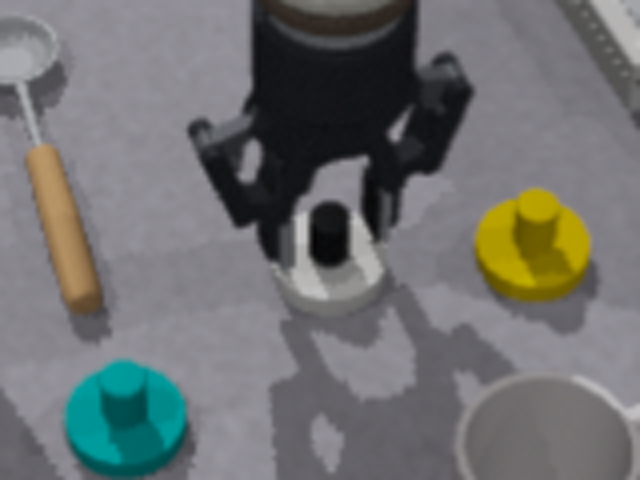

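The cap's knob at zoom (330,232) sits between the fingers, clear of the look-alikes. I'll grip and lift it.

```bash
python3 -m pendant '[[[-0.4,-0.5,3.5],[0,0,0],0],[[-0.4,-0.5,3.5],[0,0,0],0],[[-0.4,-0.5,3.5],[0,0,0],1],[[-0.4,-0.5,3.5],[0,0,0],1],[[-0.4,-0.5,3.5],[0,0,0],1],[[-0.4,-0.5,3.5],[0,0,0],1]]'
python3 -m pendant '[[[0,0,-5],[0,0,0],1],[[0,0,-15],[0,0,0],1],[[0,0,-30],[0,0,0],1],[[0,0,-48],[0,0,0],1],[[0,0,-66],[0,0,0],1],[[0,0,-80],[0,0,0],1],[[0,0,-88],[0,0,0],1],[[0,0,-90],[0,0,0],1]]'
python3 - <<'E'
from h import *
go(633,161.8,107,0)
s=snap('side','s12.png')
cv2.imwrite('pics/z15.png',cv2.resize(s[260:380,240:400],None,fx=4,fy=4,interpolation=cv2.INTER_CUBIC)[:,:,::-1])
E
```

```text
time_s: 32.83
tool_pos: [443.3, -332.9, 16.5]
eef_rot: [[1.0, -0.002, 0.001], [-0.002, -1.0, -0.001], [0.001, 0.001, -1.0]]
ft_force: [-0.0, -0.7, 2.3]
opening: 20.2
time_s: 33.83
tool_pos: [443.3, -332.9, 107.0]
eef_rot: [[1.0, -0.002, 0.001], [-0.002, -1.0, -0.002], [0.001, 0.002, -1.0]]
ft_force: [-0.5, -0.4, 0.1]
opening: 20.2
shift [ 188.8 -495.    -0.6] turn [ 0.1  -0.09 -0.1 ]
```

View pics/z15.png

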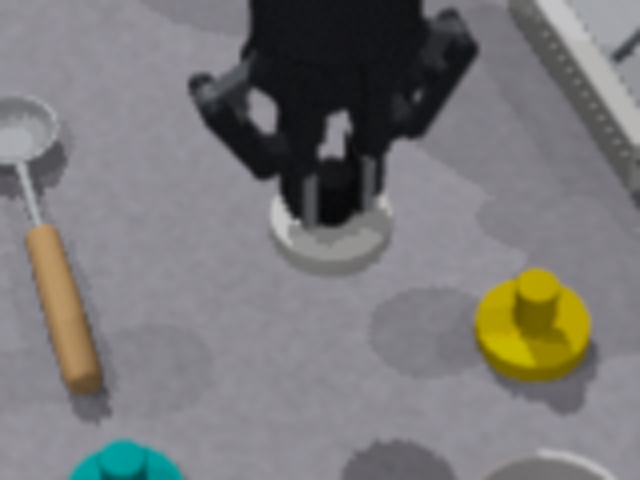

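The cap is held level. I'll carry it to the small tray.

```bash
python3 -m pendant '[[[6,-15,0],[0,0,0],1],[[20,-53,0],[0,0,0],1],[[40,-106,0],[0,0,0],1],[[60,-160,0],[0,0,0],1],[[81,-214,0],[0,0,0],1],[[102,-268,0],[0,0,0],1],[[123,-322,0],[0,0,0],1],[[143,-375,0],[0,0,0],1],[[163,-426,0],[0,0,0],1],[[178,-467,0],[0,0,0],1],[[187,-489,0],[0,0,0],1],[[188.8,-495,0],[0,0,0],1]]'
python3 -m pendant '[[[0,0,0],[0,0,0],1]]'
python3 -c "
from h import *
go(633,161.8,20.5,0)"
```

```text
time_s: 35.38
tool_pos: [632.0, 164.1, 105.2]
eef_rot: [[1.0, 0.001, -0.001], [0.001, -1.0, -0.001], [-0.001, 0.001, -1.0]]
ft_force: [0.1, -1.1, -0.5]
opening: 20.1
time_s: 35.5
tool_pos: [631.3, 164.2, 104.7]
eef_rot: [[1.0, 0.001, -0.002], [0.001, -1.0, -0.002], [-0.002, 0.002, -1.0]]
ft_force: [-0.0, 0.3, 0.0]
opening: 20.6
shift [ 1.8  2.3 84.2] turn [0.09 0.1  0.07]
```

```bash
python3 -m pendant '[[[1.5,2.2,8],[0.1,0.1,0],1],[[1.5,2.2,20],[0.1,0.1,0],1],[[1.5,2.2,36],[0.1,0.1,0],1],[[1.5,2.2,52],[0.1,0.1,0],1],[[1.5,2.2,66],[0.1,0.1,0],1],[[1.5,2.2,76],[0.1,0.1,0],1],[[1.5,2.2,80],[0.1,0.1,0],1],[[1.5,2.2,80.5],[0.1,0.1,0],1],[[1.5,2.2,80.5],[0.1,0.1,0],1]]'
python3 - <<'E'
from h import *
go(633,161.8,20.5,0)
s=snap('side','s13.png')
cv2.imwrite('pics/z16.png',cv2.resize(s[130:230,250:390],None,fx=4,fy=4,interpolation=cv2.INTER_CUBIC)[:,:,::-1])
E
```

```text
time_s: 36.62
tool_pos: [633.2, 161.9, 24.8]
eef_rot: [[1.0, 0.001, 0.001], [0.001, -1.0, 0.0], [0.001, -0.0, -1.0]]
ft_force: [0.4, -0.4, -0.8]
opening: 20.0
shift [-0.2  0.1  4.3] turn [-0.02 -0.06  0.07]
```

View pics/z16.png

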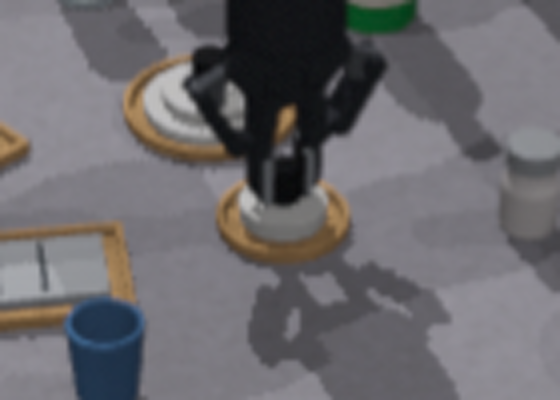

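The cap is inside the small tray's rim at zoom (284,210). I'll lower it and release.

```bash
python3 -m pendant '[[[0,0,1.3],[0,0,0],1],[[0,0,2.2],[0,0,0],1],[[0,0,3],[0,0,0],1],[[0,0,3.6],[0,0,0],1],[[0,0,4.2],[0,0,0],1]]'
python3 -m pendant '[[[0,0,0.3],[0,0,0],1],[[0,0,0.3],[0,0,0],1]]'
```

```text
time_s: 37.3
tool_pos: [633.2, 161.9, 20.6]
eef_rot: [[1.0, 0.001, 0.001], [0.001, -1.0, 0.0], [0.001, -0.0, -1.0]]
ft_force: [0.2, 0.2, -1.4]
opening: 20.0
time_s: 37.55
tool_pos: [633.2, 162.0, 20.5]
eef_rot: [[1.0, 0.001, 0.001], [0.001, -1.0, 0.0], [0.001, -0.0, -1.0]]
ft_force: [-0.3, -0.0, 0.8]
opening: 20.1
```

```bash
python3 -m pendant '[[[0,0,0.5],[0,0,0],1],[[0,0,0.8],[0,0,0],1],[[0,0,0.8],[0,0,0],1]]'
```

```text
time_s: 37.92
tool_pos: [633.2, 162.0, 20.5]
eef_rot: [[1.0, 0.001, 0.001], [0.001, -1.0, 0.0], [0.001, -0.0, -1.0]]
ft_force: [-2.8, -0.8, 6.0]
opening: 20.4
```

In contact at 6 N. I'll open, lift, back off to the right, and look.

```bash
python3 -m pendant '[[[0,0,0.3],[0,0,0],0],[[0,0,0],[0,0,0],0],[[0,0,0],[0,0,0],0],[[0,0,0],[0,0,0],0],[[0,0,-30],[0,0,0],0],[[0,0,-80],[0,0,0],0],[[0,0,-120],[0,0,0],0],[[-60,50,-140],[0,0,0],0],[[-120,100,-140],[0,0,0],0],[[-150,150,-140],[0,0,0],0],[[-170,210,-140],[0,0,0],0],[[-180,250,-140],[0,0,0],0]]'
python3 -m pendant '[[[0,100,0],[0,0,0],0],[[0,100,0],[0,0,0],0],[[0,100,0],[0,0,0],0],[[0,100,0],[0,0,0],0]]'
python3 - <<'E'
from h import *
t=snap('top','t7.png');s=snap('side','s14.png')
cv2.imwrite('pics/z17.png',np.vstack([cv2.resize(t[135:300,120:310],None,fx=2.2,fy=1.8)[:290],cv2.resize(s[130:260,190:380],None,fx=2.2,fy=2.2)])[:590,:,::-1])
im=t[:,:,::-1].copy();hsv=cv2.cvtColor(im,cv2.COLOR_BGR2HSV)
def big(m,roi):
    x0,y0,x1,y1=roi; mm=np.zeros_like(m);mm[y0:y1,x0:x1]=m[y0:y1,x0:x1]
    cs,_=cv2.findContours(mm,cv2.RETR_EXTERNAL,cv2.CHAIN_APPROX_NONE)
    return max(cs,key=cv2.contourArea).reshape(-1,2)
wh=((hsv[...,1]<45)&(hsv[...,2]>120)).astype(np.uint8)
for nm,roi,z in [('guard',(142,150,190,198),14),('cap',(205,157,238,191),18),('pusher',(137,232,173,270),18),('insert',(198,218,242,284),12)]:
    print(nm,[np.round(q,1) for q in cv2.minAreaRect(onz('top',big(wh,roi),z)[:,:2].astype(np.float32))])
blue=((hsv[...,0]>100)&(hsv[...,0]<125)&(hsv[...,1]>120)).astype(np.uint8)
print('cup',cv2.minEnclosingCircle(onz('top',big(blue,(250,220,285,255)),55)[:,:2].astype(np.float32)))
print(status.get_state()['tool_pos'],status.get_state()['ft_force'])
E
```

```text
time_s: 39.42
tool_pos: [454.2, -83.9, 160.5]
eef_rot: [[1.0, 0.002, 0.002], [0.002, -1.0, -0.0], [0.002, 0.0, -1.0]]
ft_force: [0.6, -0.3, -0.2]
opening: 42.7
time_s: 39.92
tool_pos: [454.3, -183.2, 160.4]
eef_rot: [[1.0, 0.002, 0.002], [0.002, -1.0, 0.0], [0.002, -0.0, -1.0]]
ft_force: [0.2, 1.2, -0.3]
opening: 42.5
guard [array([631.9, 297.7]), array([88.7, 89.3]), np.float64(27.6)]
cap [array([632. , 160.8]), array([54.5, 53.7]), np.float64(1.5)]
pusher [array([440.4, 319.9]), array([61.2, 60.6]), np.float64(22.9)]
insert [array([443.5, 162. ]), array([ 59.9, 129.5]), np.float64(78.1)]
cup ((472.8114318847656, 41.297645568847656), 23.13963508605957)
[ 454.40272793 -182.63466306  160.35065061] [ 0.31911761  0.3172947  -0.19443751]
```

View pics/z17.png

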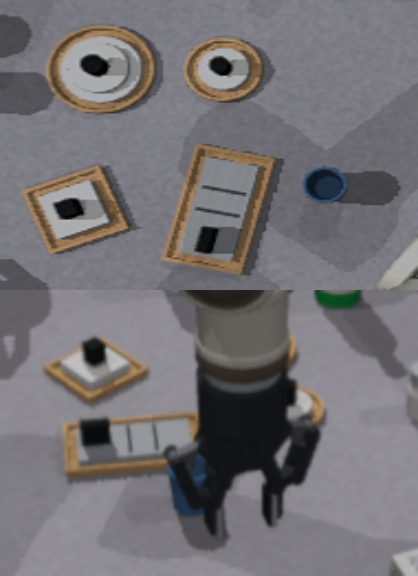

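View pics/s14.png

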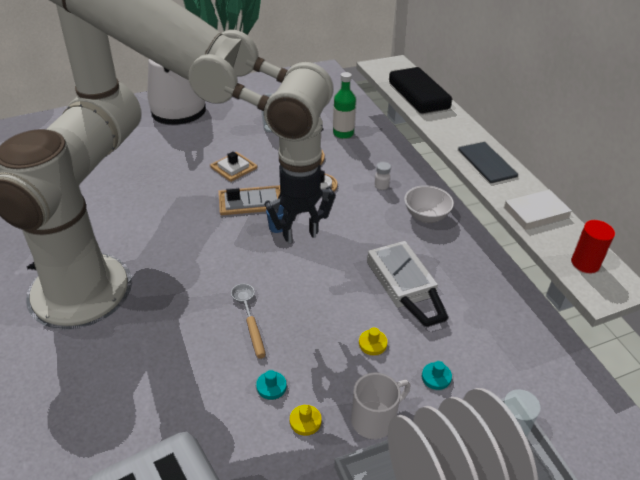

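The top view shows all four parts centred in their own trays, grips up, and the cup has not moved. In the side view the arm hides the two round trays, but the top-view sizes match parts lying flat. Handing in.

```bash
python3 -c "
from cell import job_done;print(job_done())"
```

```text
the job is handed in; nothing more can be done
None
```

The slicer is put away, and I handed the job in at about 40 s of the 112 s allowed; no verdict was reported.

**What I did:** I drew the blade insert about 106 mm straight and level out of the channel and laid it in the oblong tray. I then laid the guard, the pusher and the cap in their own trays, in that order. Each part was lowered until it touched the tray floor before I released it. Contact forces stayed under 10 N, except for a brief 16 N reading as the pusher touched down.

**Last checks:**

| Part | Distance from its tray centre (top view) | Angle |
|---|---|---|
| Insert | within about 1.5 mm | matches its tray |
| Guard | within about 1.5 mm | round |
| Pusher | within about 1.5 mm | matches its tray |
| Cap | within about 1.5 mm | round |

- **Cup:** it had moved less than 0.2 mm, which is within measurement noise.
- **Arm:** at hand-in the gripper was clear of everything, about 160 mm above the counter.
- **Not fully checked:** in the last side picture the arm partly hid the two round trays, so the cap, released last, was checked only from the top. Nothing failed or disagreed.

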